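# Make up a paint order in the leathercraft shop

## Robot

A 7-joint arm with a two-finger parallel gripper is mounted at the origin on the work surface. World frame = base frame: x ahead of the robot, y to its left, z up, the work surface at z = 0. Lengths are in m, angles in rad, forces in N, time in s.
With the tool pointing down it reaches from about 0.425 to 0.875 m from the base axis. Payload 4.7 kg.
Tool frame: the origin (TCP) lies midway between the tips of the shut fingers; the grasp point (between the pads) lies 19 mm behind it; z points along the fingers, y is the line along which they close (so a half turn about z gives the same grasp; the last joint's range is limited). The gripper opens to 87 mm and grips with 3 to 60 N. Pads are 19 mm wide; open, the fingers measure 117 mm over their backs; the gripper's body (75 mm by 190 mm) begins 51 mm behind the grasp point.
Start: joints at [1.34, 0.321, -0.07, 1.45, 0.023, 1.371, -0.057], TCP at [0.158, -0.631, 0.223] pointing down, gripper open.
Joint ranges: [-2.86, 2.86], [-0.3, 2.09], [-1.38, 1.24], [0.06, 2.45], [-1.56, 4.7], [0.09, 2.05], [-2.69, 2.69]. Speed limits (rad/s): [2.57, 2.57, 3.14, 3.14, 3.14, 3.14, 3.14].

## Interface

Orientations are given as a rotation vector (axis times angle).
In Python, from bench import monitor, cams, workorder gives the robot as it stands.
- The arm moves only by the tool move_arm, never from a script. Its arguments are lists of equal length, an entry for each row: "slide": the shift along the tool's x, y, z in cm, a list of three; "roll": the turn about the tool's z in rad. In form: {"slide": [[dx, dy, dz], ...], "roll": [roll, ...]}. A call has 1 to 20 rows; each row is the pose to reach, as a shift and turn from the pose commanded when the call began, along the tool's axes at that moment; what a row does not reach only later rows make up. A row lasts 1/10 s, in which the tool goes at most 50 mm and 8.59 degrees, less where a joint would pass 70% of its speed; a pose out of reach is approached as far as the arm can. A call with a gripper value outside its range is refused whole. "gripper" is the finger opening in cm, from 0 to 8.7, set as the call begins (left out, the last holds). The fingers move at their own pace and stop on an object; "squeeze" is the grip in N (left out, the last holds). Time passes only in rows, so rows that repeat a pose let the fingers close. It gives the time, the measured TCP pose, the force, the opening and the grip force at its end, in the units of the state.
- monitor.get_state(): the state, without advancing time (a new reading comes with each control period).
- cams.get_image(name): name is "side" or "top" or "wrist"; returns the picture (384x512x3 uint8, red, green, blue); there is no depth.
- cams.get_calibration(name): a dict with "mtx" (3x3 intrinsics, pixels), "dist_coeffs" ([k1, k2, p1, p2, k3] as OpenCV has them; the pictures are not rectified), "R" (3x3) and "t" (3): a world point X has camera coordinates R X + t. Camera axes: x right, y down, z forward; pixel columns grow to the right and rows downward; lengths in m; the calibration is good to about 2 mm. A picture is of the moment at which its call begins: read the wrist's pose just before it. get_calibration takes no time and is no camera call; for the wrist camera it gives the pose at the moment of the call.
- workorder.close_job(): hands the job in; it is judged then, once.
The state is a dict: "time": time; "joint_positions": joint angles; "qd": joint speeds; "joint_torque": joint torques, N m; "position": TCP position; "tool_rot": TCP orientation; "ft_force": force on the tool from outside, world axes, zero at the start; "torque": the same for the moment, N m; "grip_width": opening from 0.0 (shut) to 1.0 (fully open); "grip_force": force on a finger pad.
Only numpy, scipy, OpenCV 4.12 (cv2) and the standard library are available. Lean on these libraries where they do the work, as an engineer would, in place of code of your own. Each camera call takes 0.05 s, during which the arm holds its last target. There are 200 camera calls.

## Task

Make up the customer's order: put the four edge-paint jars with plain lids into the wooden order tray, each standing upright on the floor of the well whose disc has the jar's colour. Leave the two testers, the jars with a white dot on the lid, standing where they are on the cork board.

Things in the scene. Friction and masses are not known exactly. Their poses are not given: they have to be found in the camera images.
- jar_red: closed round paint jar, red with a red screw lid, paper label band and a plain lid (no white dot): part of the order; 44 mm diameter from foot to lid, 60 mm tall, about 0.12 kg, standing upright on a 4 mm cork board. Origin: centre of its underside, z up; round, so its yaw does not matter.
- jar_yellow: closed round paint jar, yellow with a yellow screw lid, paper label band and a plain lid (no white dot): part of the order; 44 mm diameter from foot to lid, 60 mm tall, about 0.12 kg, standing upright on a 4 mm cork board. Origin: centre of its underside, z up; round, so its yaw does not matter.
- jar_blue: closed round paint jar, blue with a blue screw lid, paper label band and a plain lid (no white dot): part of the order; 44 mm diameter from foot to lid, 60 mm tall, about 0.12 kg, standing upright on a 4 mm cork board. Origin: centre of its underside, z up; round, so its yaw does not matter.
- jar_green: closed round paint jar, green with a green screw lid, paper label band and a plain lid (no white dot): part of the order; 44 mm diameter from foot to lid, 60 mm tall, about 0.12 kg, standing upright on a 4 mm cork board. Origin: centre of its underside, z up; round, so its yaw does not matter.
- tester_red: closed round paint jar, red with a red screw lid, paper label band and a white dot 27 mm across on the lid: a shop tester, not part of the order; 44 mm diameter from foot to lid, 60 mm tall, about 0.12 kg, standing upright on a 4 mm cork board. Origin: centre of its underside, z up; round, so its yaw does not matter.
- tester_blue: closed round paint jar, blue with a blue screw lid, paper label band and a white dot 27 mm across on the lid: a shop tester, not part of the order; 44 mm diameter from foot to lid, 60 mm tall, about 0.12 kg, standing upright on a 4 mm cork board. Origin: centre of its underside, z up; round, so its yaw does not matter.
- chip_red: red disc, 58 mm across, 2 mm thick, fixed centrally on the floor of one of four round wells (64 mm across) in the dark wooden order tray. Origin: centre of the disc's underside, z up; a jar stands on its top, 2 mm above the origin. The tray's top is 14 mm above the origin. Tray: fixed, 168 mm square, 22 mm high, wells 2 by 2, 80 mm apart along its edges.
- chip_yellow: yellow disc, 58 mm across, 2 mm thick, fixed centrally on the floor of one of four round wells (64 mm across) in the dark wooden order tray. Origin: centre of the disc's underside, z up; a jar stands on its top, 2 mm above the origin. The tray's top is 14 mm above the origin. Tray: fixed, 168 mm square, 22 mm high, wells 2 by 2, 80 mm apart along its edges.
- chip_blue: blue disc, 58 mm across, 2 mm thick, fixed centrally on the floor of one of four round wells (64 mm across) in the dark wooden order tray. Origin: centre of the disc's underside, z up; a jar stands on its top, 2 mm above the origin. The tray's top is 14 mm above the origin. Tray: fixed, 168 mm square, 22 mm high, wells 2 by 2, 80 mm apart along its edges.
- chip_green: green disc, 58 mm across, 2 mm thick, fixed centrally on the floor of one of four round wells (64 mm across) in the dark wooden order tray. Origin: centre of the disc's underside, z up; a jar stands on its top, 2 mm above the origin. The tray's top is 14 mm above the origin. Tray: fixed, 168 mm square, 22 mm high, wells 2 by 2, 80 mm apart along its edges.
There are look-alikes about, which are no part of the job. There is more than one size of the jar_yellow; the one meant has the size given above. Of the things that look like the jar_green, the larger one is meant.

How it is judged:
At the end, for the whole second after the job is handed in: Each of the red, yellow, blue and green plain-lidded jars stands upright (within 0.1 rad) on the disc of its own colour, its centre within 14 mm of the disc's and its underside within 4 mm of the disc's top, at rest and released; both testers stand upright within 15 mm of where they started (horizontal distance between jar_red and chip_red below 0.014 m and z of jar_red in the frame of chip_red between 0 and 0.006 m and angle between each of jar_red, jar_yellow, jar_blue, jar_green, tester_red, tester_blue's own z axis and vertical below 0.1 rad and linear speed of each of jar_red, jar_yellow, jar_blue, jar_green, tester_red, tester_blue below 0.02 m/s and horizontal distance between jar_yellow and chip_yellow below 0.014 m and z of jar_yellow in the frame of chip_yellow between 0 and 0.006 m and horizontal distance between jar_blue and chip_blue below 0.014 m and z of jar_blue in the frame of chip_blue between 0 and 0.006 m and horizontal distance between jar_green and chip_green below 0.014 m and z of jar_green in the frame of chip_green between 0 and 0.006 m and distance of each of tester_red, tester_blue from where it was at the start of the episode below 0.015 m); the robot touches nothing.
It fails at once if the red tester jar is moved more than 15 mm or tipped (distance of tester_red from where it was at the start of the episode above 0.015 m or angle between tester_red's own z axis and vertical above 0.3 rad).
It fails at once if the blue tester jar is moved more than 15 mm or tipped (distance of tester_blue from where it was at the start of the episode above 0.015 m or angle between tester_blue's own z axis and vertical above 0.3 rad).
It also fails if it takes over 88 s, if anything falls off the work surface, if the arm or the gripper's body presses on something with over 40 N, if the wrist force passes 120 N, or if a joint passes its speed limit or range.

## Working session

There is one attempt and no reset: what is moved stays moved. The work goes in short steps, Python scripts to look and compute and a tool call to move; the robot and the scene stay as the last step left them, time stands still between calls to the robot, and variables do not carry over. Pictures are saved under pics/ and viewed, at most 14 in all, crops included, and the job is handed in when it is done.

Besides the shell and the picture viewer there is one more tool, called after "Emit:" as name(argument=value, ...) on one line, values as JSON. move_arm: Moves the arm, as the interface text tells. Its arguments: {"type":"object","properties":{"slide":{"type":"array","items":{"type":"array","items":{"type":"number"}}},"roll":{"type":"array","items":{"type":"number"}},"gripper":{"type":"number"},"squeeze":{"type":"number"}},"required":["slide","roll"]}

```bash
mkdir -p pics
cat > h.py <<'E'
import numpy as np, cv2
from bench import monitor, cams, workorder
def snap(n,f):
    c=cams.get_calibration(n); im=cams.get_image(n); cv2.imwrite('pics/'+f,cv2.cvtColor(im,cv2.COLOR_RGB2BGR)); return im,c
def ray(c,uv):
    p=cv2.undistortPoints(np.array([[uv]],float),np.array(c['mtx']),np.array(c['dist_coeffs']))[0,0]
    R=np.array(c['R']);t=np.array(c['t']); return -R.T@t, R.T@np.array([p[0],p[1],1])
def plane(c,uv,z):
    o,d=ray(c,uv); return o+d*(z-o[2])/d[2]
def tri(rs):
    A=0;b=0
    for o,d in rs:
        d=d/np.linalg.norm(d);P=np.eye(3)-np.outer(d,d);A=A+P;b=b+P@o
    return np.linalg.solve(A,b)
E
python3 - <<'E'
from h import *
for n in('top','side'):
    im,c=snap(n,n+'0.png'); print(n,-np.array(c['R']).T@c['t'],np.array(c['R']).round(2).tolist(),np.array(c['mtx'])[0,0])
a=cv2.imread('pics/top0.png');b=cv2.imread('pics/side0.png')
s=monitor.get_state();print(s['time'],s['position'],s['tool_rot'])
E
```

```text
top [ 0.33181879 -0.04939047  0.88573991] [[0.01, -1.0, -0.02], [-0.98, -0.0, -0.19], [0.19, 0.02, -0.98]] 369.59322220062364
side [ 0.28258795 -1.12933775  0.68740194] [[0.98, -0.18, 0.01], [-0.08, -0.5, -0.86], [0.16, 0.85, -0.51]] 440.5826213303402
0.1 [ 0.15739797 -0.63013684  0.2215863 ] [-3.11639005e+00 -3.83509546e-01  4.80455410e-04]
```

View pics/top0.png

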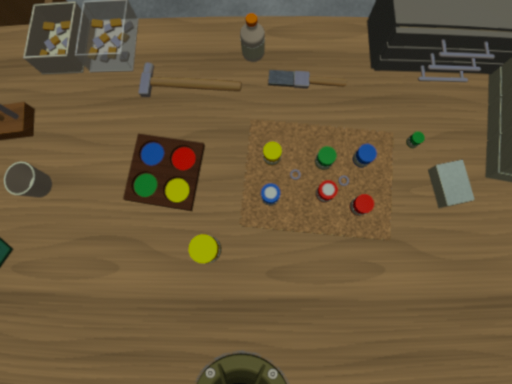

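View pics/side0.png

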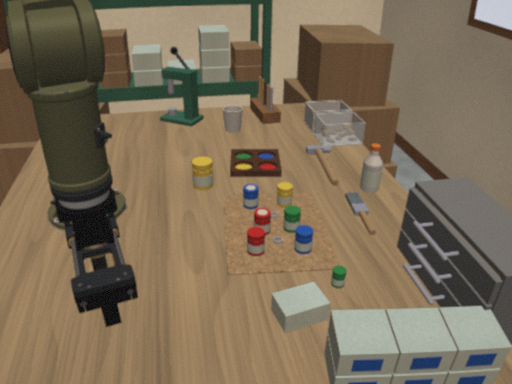

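Top view, plain jars: yellow (272,151), green (327,157), blue (367,154), red (363,204). Testers: blue (270,194), red (328,190). Discs: blue (152,154), red (184,159), green (146,185), yellow (177,190). The big yellow jar (203,249) and small green jar (417,138) are look-alikes. The side view agrees.

```bash
cat > m.py <<'E'
from h import *
HUE={'red':(175,8),'yellow':(24,35),'green':(50,80),'blue':(105,125)}
def blobs(bgr,col,roi,smin=120,vmin=60,amin=15):
    hsv=cv2.cvtColor(bgr,cv2.COLOR_BGR2HSV);h,s,v=cv2.split(hsv);lo,hi=HUE[col]
    m=((h>=lo)&(h<=hi)) if lo<hi else ((h>=lo)|(h<=hi))
    m=(m&(s>smin)&(v>vmin)).astype(np.uint8)*255
    x0,y0,x1,y1=roi;k=np.zeros_like(m);k[y0:y1,x0:x1]=m[y0:y1,x0:x1]
    out=[]
    for q in cv2.findContours(k,cv2.RETR_EXTERNAL,cv2.CHAIN_APPROX_NONE)[0]:
        if cv2.contourArea(q)>amin and len(q)>5:
            e=cv2.fitEllipse(q);out.append((np.round(e[0],1).tolist(),np.round(e[1],1).tolist(),int(e[2]),cv2.boundingRect(q)))
    return out
E
python3 - <<'E'
from m import *
for n,roi in(('top',(120,120,440,270)),('side',(180,140,360,290))):
    b=cv2.imread(f'pics/{n}0.png')
    for c in HUE:
        for x in blobs(b,c,roi):print(n,c,x)
t=cv2.imread('pics/top0.png')[130:220,120:390];s=cv2.imread('pics/side0.png')[145:265,185:335]
cv2.imwrite('pics/c.png',np.vstack([cv2.resize(t,(780,260),interpolation=0),np.pad(cv2.resize(s,(425,340),interpolation=0),((0,0),(0,355),(0,0)))]))
E
```

```text
top red ([363.2, 203.6], [18.9, 21.1], 65, (353, 194, 22, 20))
top red ([327.3, 189.8], [18.8, 20.4], 36, (317, 180, 21, 21))
top red ([183.3, 158.2], [23.6, 25.1], 56, (171, 146, 26, 25))
top yellow ([202.8, 248.4], [29.5, 30.6], 77, (188, 234, 32, 30))
top yellow ([176.8, 189.9], [24.3, 25.2], 48, (164, 178, 26, 25))
top yellow ([272.0, 150.8], [18.7, 20.5], 174, (263, 141, 19, 21))
top green ([145.0, 184.7], [21.7, 23.3], 39, (134, 173, 23, 24))
top green ([326.6, 155.4], [17.3, 17.6], 54, (317, 147, 19, 18))
top green ([417.7, 137.3], [10.8, 11.6], 129, (412, 132, 12, 12))
top blue ([270.2, 193.0], [17.4, 18.7], 6, (262, 184, 18, 19))
top blue ([366.3, 153.1], [17.7, 18.0], 57, (357, 144, 19, 19))
top blue ([151.9, 153.3], [21.3, 23.3], 48, (141, 142, 23, 23))
side red ([256.1, 235.4], [18.8, 20.0], 67, (247, 226, 22, 20))
side red ([261.9, 215.9], [17.0, 17.5], 170, (254, 208, 17, 17))
side red ([267.4, 167.1], [9.9, 17.7], 100, (258, 162, 19, 13))
side yellow ([201.2, 160.5], [6.4, 15.5], 88, (193, 157, 17, 8))
side green ([338.8, 272.5], [11.2, 12.7], 12, (333, 267, 13, 13))
side green ([291.8, 213.5], [14.4, 15.2], 159, (285, 207, 15, 15))
side green ([243.2, 155.7], [3.5, 10.8], 91, (237, 154, 13, 5))
side blue ([303.6, 233.8], [16.6, 17.5], 11, (296, 226, 17, 17))
side blue ([250.4, 191.8], [13.3, 14.1], 19, (244, 186, 14, 13))
side blue ([266.0, 155.5], [3.3, 15.9], 90, (259, 154, 15, 4))
```

View pics/c.png

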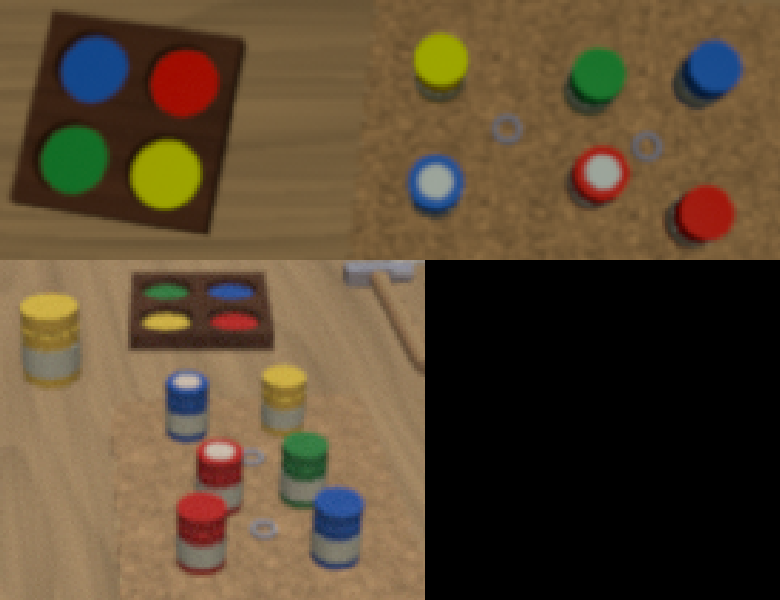

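The crop shows each lid's top face clearly in both views. Side-view lid centres are yellow (285.6,184.9), green (292.7,209.6), blue (304.3,229.7), red (256.3,230.8), blue tester (251,187.4), red tester (262.7,212.4). I'll triangulate these next.

Run:
```python
from m import *
T={'jy':(272,150.6),'jg':(326.8,155.8),'jb':(366.5,153.3),'jr':(363.4,203.5),'tb':(270.4,193.3),'tr':(327.8,189.6),'cr':(183.3,158.2),'cy':(176.8,189.9),'cg':(145.3,184.8),'cb':(152,153.6)}
S={'jy':(285.6,184.9),'jg':(292.7,209.6),'jb':(304.3,229.7),'jr':(256.3,230.8),'tb':(251,187.4),'tr':(262.7,212.4),'cr':(267.6,166.9),'cy':(243.6,166.9),'cg':(243.6,155.9),'cb':(266.5,156)}
ct=cams.get_calibration('top');cs=cams.get_calibration('side')
for k in T:
    z=.064 if k[0]!='c' else .010
    print(k,'tri',tri([ray(ct,T[k]),ray(cs,S[k])]).round(3),'plane',plane(ct,T[k],z).round(4)[:2],plane(cs,S[k],z).round(4)[:2])
for n in ('wrist',):
    c=cams.get_calibration(n);s=monitor.get_state();R,_=cv2.Rodrigues(np.array(s['tool_rot']));print(R.round(3).tolist(), s['position'])
    o=-np.array(c['R']).T@c['t'];print('cam in tool',R.T@(o-s['position']),(np.array(c['R'])@R).round(2).tolist(),c['mtx'])
print([plane(ct,p,.022)[:2].round(3).tolist() for p in [(138,135),(204,143),(193,210),(124,200)]])
```

```text
jy tri [ 0.572 -0.067  0.062] plane [ 0.571 -0.067] [ 0.5724 -0.0699]
jg tri [ 0.561 -0.194  0.06 ] plane [ 0.559  -0.1931] [ 0.5597 -0.1995]
jb tri [ 0.567 -0.287  0.06 ] plane [ 0.5655 -0.2857] [ 0.5651 -0.2917]
jr tri [ 0.449 -0.273  0.061] plane [ 0.4484 -0.2726] [ 0.4488 -0.2769]
tb tri [ 0.472 -0.063  0.061] plane [ 0.4711 -0.0632] [ 0.4722 -0.0682]
tr tri [ 0.481 -0.194  0.06 ] plane [ 0.48  -0.193] [ 0.4799 -0.1998]
cr tri [0.567 0.151 0.01 ] plane [0.5673 0.1505] [0.5669 0.1497]
cy tri [0.488 0.163 0.01 ] plane [0.4878 0.1628] [0.4877 0.1623]
cg tri [0.5   0.241 0.012] plane [0.5002 0.2417] [0.5009 0.245 ]
cb tri [0.579 0.23  0.011] plane [0.5793 0.23  ] [0.5801 0.2317]
[[0.97, 0.242, -0.001], [0.242, -0.97, 0.002], [-0.0, -0.002, -1.0]] [ 0.15739797 -0.63013684  0.2215863 ]
cam in tool [ 0.07458888 -0.00072185 -0.16256501] [[-0.0, 1.0, -0.0], [-0.96, -0.0, -0.27], [-0.27, 0.0, 0.96]] [[271.61827261   0.         257.09194102]
 [  0.         271.61827261 194.71251446]
 [  0.           0.           1.        ]]
[[0.624, 0.265], [0.603, 0.098], [0.438, 0.119], [0.46, 0.288]]
```

Emit:
move_arm(slide=[[2,-1.5,0],[5.5,-4.1,0],[9.2,-6.9,1],[12.9,-9.7,2],[16.6,-12.5,3],[20.3,-15.2,4],[24,-18,4],[27.7,-20.8,4],[31.4,-23.6,4],[34,-25.5,4],[36,-27,4],[36.9,-27.7,4],[36.9,-27.7,4],[36.9,-27.7,4]], roll=[0,0.05,0.1,0.15,0.2,0.244,0.244,0.244,0.244,0.244,0.244,0.244,0.244,0.244], gripper=6.6, squeeze=20)

```text
time: 1.5
position: [0.4473, -0.2738, 0.1823]
tool_rot: [3.141, -0.001, -0.002]
ft_force: [-0.1, -0.0, 0.9]
grip_width: 0.76
grip_force: 0.0
```

Run:
```python
from m import *
im,c=snap('wrist','w1.png')
b=cv2.imread('pics/w1.png')
for k in HUE:
    for x in blobs(b,k,(0,0,512,384),amin=80): print(k,x,plane(c,x[0],.064)[:2].round(4))
```

```text
red ([259.3, 187.0], [39.2, 42.7], 179, (239, 165, 41, 44)) [ 0.4508 -0.2756]
red ([183.3, 158.4], [41.2, 45.3], 74, (161, 138, 46, 43)) [ 0.4816 -0.1965]
yellow ([50.7, 69.8], [39.7, 46.4], 157, (30, 47, 42, 46)) [ 0.5715 -0.0684]
green ([178.2, 78.2], [43.8, 49.9], 127, (155, 55, 49, 47)) [ 0.56   -0.1968]
green ([399.5, 29.7], [29.8, 36.7], 55, (380, 13, 37, 36)) [ 0.6049 -0.4086]
blue ([69.4, 166.0], [40.0, 51.9], 86, (44, 146, 53, 42)) [ 0.4746 -0.0719]
```

View pics/w1.png

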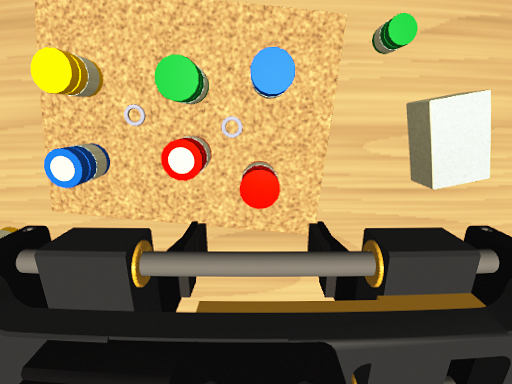

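The wrist view puts the red lid at (259,187), which gives (0.450,-0.275). That agrees with the first fix to about 2 mm, so I'm descending on the red jar.

Emit:
move_arm(slide=[[0.2,0,3],[0.2,0,7],[0.2,0,10.5],[0.2,0,13],[0.2,0,14.6],[0.2,0,15.6],[0.2,0,15.6]], roll=[0,0,0,0,0,0,0])

```text
time: 2.25
position: [0.4487, -0.2732, 0.0253]
tool_rot: [-3.14, 0.002, 0.004]
ft_force: [0.2, 0.7, 0.1]
grip_width: 0.762
grip_force: 0.0
```

Emit:
move_arm(slide=[[0,0,0],[0,0,0],[0,0,0],[0,0,0],[0,0,0],[0,0,0]], roll=[0,0,0,0,0,0], gripper=3.5)

```text
time: 2.85
position: [0.451, -0.2733, 0.0275]
tool_rot: [3.14, 0.001, 0.002]
ft_force: [-0.2, -1.6, 5.6]
grip_width: 0.502
grip_force: 20.1
```

Emit:
move_arm(slide=[[0,0,-1],[0,0,-3],[0,0,-7],[0,0,-11],[0.5,-2,-13],[1.5,-5.5,-13],[2.7,-9.7,-13],[3.9,-14,-13],[5.1,-18.4,-13],[6.3,-22.8,-13],[7.5,-27.2,-13],[8.7,-31.6,-13],[9.9,-35.6,-13],[10.8,-38.8,-13],[11.4,-41,-13],[11.7,-42.1,-13],[11.8,-42.4,-13],[11.8,-42.4,-13],[11.8,-42.4,-13]], roll=[0,0,0,0,0,0,0,0,0,0,0,0,0,0,0,0,0,0,0])

```text
time: 4.75
position: [0.568, 0.1497, 0.1563]
tool_rot: [3.14, -0.002, -0.001]
ft_force: [0.1, 0.2, -0.6]
grip_width: 0.499
grip_force: 20.1
```

Run:
```python
from m import *
s=monitor.get_state();print(s['position'],s['grip_width'])
im,c=snap('wrist','w2.png')
b=cv2.imread('pics/w2.png')
for k in HUE:
    for x in blobs(b,k,(0,0,512,384),amin=80): print(k,x,plane(c,x[0],.010)[:2].round(4),plane(c,x[0],.064+.13)[:2].round(4))
```

```text
[0.5679877  0.14968755 0.15634031] 0.4986634425632821
red ([257.4, 287.0], [26.3, 88.7], 90, (217, 276, 81, 25)) [0.4287 0.1499] [0.5561 0.1503]
red ([257.2, 235.7], [38.6, 77.6], 90, (220, 214, 76, 38)) [0.5024 0.15  ] [0.5859 0.1503]
red ([257.2, 188.8], [53.3, 57.5], 19, (230, 161, 54, 55)) [0.5623 0.1499] [0.6101 0.1503]
yellow ([472.1, 193.2], [36.0, 44.4], 42, (452, 173, 41, 42)) [ 0.5564 -0.1142] [0.6077 0.0435]
green ([184.9, 232.2], [29.3, 37.5], 109, (163, 218, 42, 34)) [0.5071 0.2394] [0.5878 0.1865]
```

View pics/w2.png

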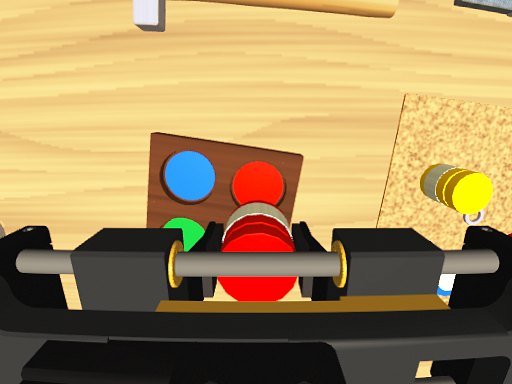

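The wrist view shows the red jar held upright and the red disc at (257,189), about (0.563,0.150). The top camera gave 0.567, so I'm taking x = 0.566 and lowering.

Emit:
move_arm(slide=[[-0.2,0,2.5],[-0.2,0,6],[-0.2,0,9],[-0.2,0,10.8],[-0.2,0,11.6],[-0.2,0,12.1],[-0.2,0,12.3],[-0.2,0,12.3]], roll=[0,0,0,0,0,0,0,0])

```text
time: 5.6
position: [0.5667, 0.1516, 0.0343]
tool_rot: [-3.142, -0.001, -0.002]
ft_force: [-1.0, -0.9, -0.6]
grip_width: 0.498
grip_force: 20.1
```

Emit:
move_arm(slide=[[0,0,0],[0,0,0],[0,0,0],[0,0,0],[0,0,-1.5],[0,0,-5],[0,0,-9],[0,0,-12],[0,0,-12.3]], roll=[0,0,0,0,0,0,0,0,0], gripper=6.4)

```text
time: 6.5
position: [0.5689, 0.1531, 0.1625]
tool_rot: [-3.14, -0.002, -0.014]
ft_force: [0.4, 0.5, -0.4]
grip_width: 0.736
grip_force: 0.0
```

```bash
cat > ck.py <<'E'
from m import *
import sys
s=monitor.get_state();print(s['time'],s['position'],s['grip_width'])
im,c=snap('top',sys.argv[1]+'.png');b=cv2.imread('pics/'+sys.argv[1]+'.png')
for k in HUE:
    for x in blobs(b,k,(120,120,400,220),amin=60): print(k,x[:2],plane(c,x[0],.010)[:2].round(3),plane(c,x[0],.064)[:2].round(3),plane(c,x[0],.07)[:2].round(3))
E
python3 ck.py t1
```

```text
6.5 [0.56888494 0.15306928 0.16251242] 0.7360464113368448
red ([327.3, 189.7], [18.8, 20.2]) [ 0.489 -0.201] [ 0.48  -0.192] [ 0.479 -0.191]
red ([181.3, 156.6], [24.2, 30.7]) [0.571 0.156] [0.557 0.143] [0.555 0.142]
yellow ([182.7, 187.3], [11.2, 24.3]) [0.494 0.149] [0.484 0.136] [0.483 0.135]
yellow ([272.0, 150.9], [18.7, 20.4]) [ 0.586 -0.068] [ 0.57  -0.067] [ 0.569 -0.067]
yellow ([141.3, 180.0], [35.2, 121.6]) [0.512 0.253] [0.501 0.234] [0.5   0.232]
green ([326.4, 155.7], [17.4, 18.4]) [ 0.574 -0.202] [ 0.559 -0.192] [ 0.558 -0.191]
blue ([270.2, 193.0], [17.4, 18.7]) [ 0.481 -0.064] [ 0.472 -0.063] [ 0.471 -0.063]
blue ([365.9, 153.5], [17.6, 19.5]) [ 0.58 -0.3 ] [ 0.565 -0.284] [ 0.563 -0.283]
```

Emit:
move_arm(slide=[[0,1.5,0],[0,5,0],[0,9.5,0],[0,14.3,0],[0,19.1,0],[0,23.9,0],[0,28.7,0],[0,33.5,0],[0,38,0],[0,41.5,0],[0,43.2,0],[0,43.8,0],[0,43.8,0.5],[0,43.8,3.5],[0,43.8,7],[0,43.8,10],[0,43.8,12],[0,43.8,13],[0,43.8,13]], roll=[0,0,0,0,0,0,0,0,0,0,0,0,0,0,0,0,0,0,0], gripper=6.6)

```text
time: 8.45
position: [0.5659, -0.2836, 0.0251]
tool_rot: [-3.139, -0.006, 0.004]
ft_force: [0.4, 0.4, 0.1]
grip_width: 0.757
grip_force: 0.0
```

```bash
python3 ck.py t2
python3 - <<'E'
import cv2
a=cv2.imread('pics/t2.png')[125:225,115:400];cv2.imwrite('pics/t2c.png',cv2.resize(a,None,fx=2.7,fy=2.7))
E
```

```text
8.45 [ 0.5658536  -0.28357157  0.02510229] 0.7570569710031343
red ([327.3, 189.8], [18.9, 20.1]) [ 0.489 -0.201] [ 0.479 -0.192] [ 0.478 -0.191]
red ([181.3, 156.4], [24.6, 31.1]) [0.572 0.156] [0.557 0.143] [0.555 0.142]
yellow ([176.8, 189.8], [24.3, 25.3]) [0.488 0.163] [0.478 0.15 ] [0.477 0.148]
yellow ([272.0, 150.9], [18.7, 20.4]) [ 0.586 -0.068] [ 0.57  -0.067] [ 0.569 -0.067]
green ([145.0, 184.6], [21.7, 23.3]) [0.501 0.242] [0.49  0.224] [0.489 0.222]
green ([324.4, 155.9], [13.0, 18.8]) [ 0.574 -0.197] [ 0.559 -0.188] [ 0.557 -0.187]
blue ([270.2, 193.0], [17.4, 18.7]) [ 0.481 -0.064] [ 0.472 -0.063] [ 0.471 -0.063]
blue ([151.9, 153.3], [21.2, 23.2]) [0.58 0.23] [0.565 0.213] [0.563 0.211]
```

View pics/t2c.png

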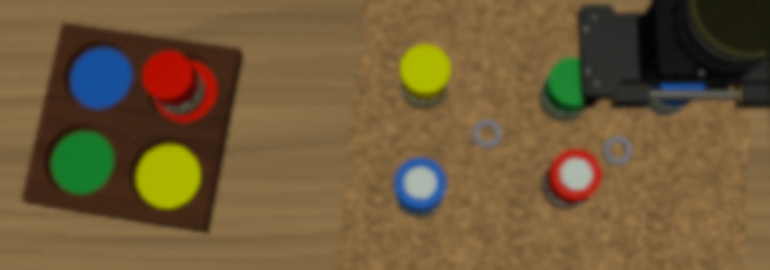

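The crop shows the red jar standing upright in its well with its lid at about (178,153), which gives (0.563,0.150), about 3 mm from the disc centre. Both testers are unmoved.

Emit:
move_arm(slide=[[0,0,0],[0,0,0],[0,0,0],[0,0,0],[0,0,0],[0,0,-1],[0,0,-4],[0,0,-8],[0,0,-11],[0,0,-12.7],[0,0,-13]], roll=[0,0,0,0,0,0,0,0,0,0,0], gripper=3.5)

```text
time: 9.6
position: [0.5679, -0.2867, 0.1598]
tool_rot: [3.139, 0.002, 0.007]
ft_force: [0.2, 0.3, -1.3]
grip_width: 0.501
grip_force: 20.0
```

Emit:
move_arm(slide=[[0,-1.5,0],[0.1,-5,0],[0.2,-9.5,0],[0.3,-14.2,0],[0.4,-19,0],[0.5,-23.8,0],[0.6,-28.6,0],[0.7,-33.4,0],[0.8,-38.2,0],[0.9,-43,0],[1,-47,0],[1,-50,0],[1,-51.4,0],[1,-51.7,0],[1,-51.7,0]], roll=[0,0,0,0,0,0,0,0,0,0,0,0,0,0,0])

```text
time: 11.1
position: [0.5755, 0.2295, 0.1555]
tool_rot: [3.14, 0.001, -0.002]
ft_force: [-0.0, -0.0, -1.3]
grip_width: 0.498
grip_force: 20.0
```

Emit:
move_arm(slide=[[0,0,2.5],[0,0,6],[0,0,9],[0,0,10.8],[0,0,11.6],[0,0,12.1],[0,0,12.3],[0,0,12.3]], roll=[0,0,0,0,0,0,0,0])

```text
time: 11.9
position: [0.5767, 0.2309, 0.0345]
tool_rot: [-3.141, -0.001, -0.002]
ft_force: [-0.1, -0.5, -0.8]
grip_width: 0.5
grip_force: 20.0
```

Emit:
move_arm(slide=[[0,0,0],[0,0,0],[0,0,0],[0,0,0],[0,0,-1.5],[0,0,-5],[0,0,-9],[0,0,-12],[0,0,-12.3]], roll=[0,0,0,0,0,0,0,0,0], gripper=5.8)

```text
time: 12.8
position: [0.5785, 0.2325, 0.1628]
tool_rot: [-3.139, -0.002, -0.014]
ft_force: [0.9, -0.2, 0.5]
grip_width: 0.672
grip_force: 0.0
```

Emit:
move_arm(slide=[[0,1.5,0],[0,5,0],[-0.4,9.5,0],[-0.6,14.3,0],[-0.8,19.1,0],[-1,23.9,0],[-1.2,28.7,0],[-1.4,33.5,0],[-1.6,37.5,0],[-1.7,40.5,0],[-1.7,42.1,0],[-1.7,42.5,0],[-1.7,42.5,0.5],[-1.7,42.5,3.5],[-1.7,42.5,7],[-1.7,42.5,10],[-1.7,42.5,12],[-1.7,42.5,13],[-1.7,42.5,13]], roll=[0,0,0,0,0,0,0,0,0,0,0,0,0,0,0,0,0,0,0], gripper=6.6)

```text
time: 14.7
position: [0.5585, -0.192, 0.0251]
tool_rot: [-3.14, -0.006, 0.004]
ft_force: [0.1, 0.1, -0.7]
grip_width: 0.754
grip_force: 0.0
```

Emit:
move_arm(slide=[[0,0,0],[0,0,0],[0,0,0],[0,0,0],[0,0,0],[0,0,-1],[0,0,-4],[0,0,-8],[0,0,-11],[0,0,-12.7],[0,0,-13]], roll=[0,0,0,0,0,0,0,0,0,0,0], gripper=3.5)

```text
time: 15.8
position: [0.5608, -0.1947, 0.1597]
tool_rot: [3.139, 0.001, 0.007]
ft_force: [0.3, 0.1, -1.1]
grip_width: 0.5
grip_force: 20.1
```

```bash
python3 ck.py t3
python3 - <<'E'
import cv2
a=cv2.imread('pics/t3.png')[125:225,115:400];cv2.imwrite('pics/t3c.png',cv2.resize(a,None,fx=2.7,fy=2.7))
E
```

```text
15.8 [ 0.56083132 -0.19472593  0.15970876] 0.5003503818545367
red ([327.3, 189.8], [18.8, 20.3]) [ 0.489 -0.201] [ 0.479 -0.192] [ 0.478 -0.191]
red ([181.2, 156.4], [24.5, 31.1]) [0.572 0.156] [0.557 0.143] [0.555 0.142]
yellow ([176.8, 189.9], [24.3, 25.2]) [0.488 0.163] [0.478 0.15 ] [0.477 0.148]
yellow ([271.9, 151.0], [18.8, 20.5]) [ 0.586 -0.068] [ 0.57  -0.067] [ 0.568 -0.067]
yellow ([385.9, 171.0], [26.4, 127.7]) [ 0.536 -0.347] [ 0.524 -0.329] [ 0.522 -0.327]
green ([145.0, 184.6], [21.7, 23.3]) [0.501 0.242] [0.49  0.224] [0.489 0.222]
blue ([270.2, 193.0], [17.4, 18.7]) [ 0.481 -0.064] [ 0.472 -0.063] [ 0.471 -0.063]
blue ([148.4, 150.9], [21.5, 28.6]) [0.586 0.24 ] [0.571 0.222] [0.569 0.22 ]
```

View pics/t3c.png

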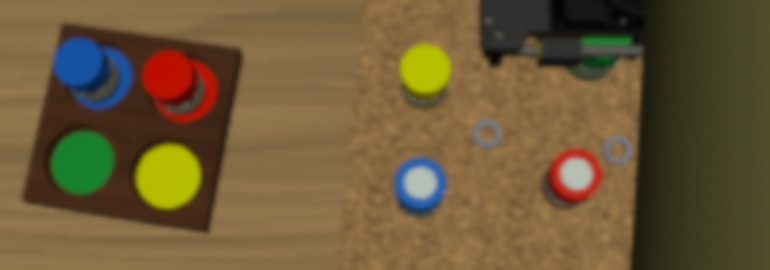

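The crop shows the blue jar upright on the blue disc, with its lid at about (145,148). The green jar is in the gripper and the testers are still in place.

Emit:
move_arm(slide=[[0,-1.5,0],[-0.5,-5,0],[-1.1,-9.5,0],[-1.8,-14.2,0],[-2.5,-18.9,0],[-3.2,-23.6,0],[-3.9,-28.3,0],[-4.6,-33,0],[-5.2,-37.2,0],[-5.7,-40.6,0],[-6,-42.8,0],[-6,-43.6,0],[-6,-43.6,0],[-6,-43.6,0]], roll=[0,0,0,0,0,0,0,0,0,0,0,0,0,0])

```text
time: 17.25
position: [0.4988, 0.24, 0.1556]
tool_rot: [3.14, -0.001, -0.002]
ft_force: [1.1, -0.4, 0.2]
grip_width: 0.499
grip_force: 20.1
```

Emit:
move_arm(slide=[[0,0,2.5],[0,0,6],[0,0,9],[0,0,10.8],[0,0,11.6],[0,0,12.1],[0,0,12.3],[0,0,12.3]], roll=[0,0,0,0,0,0,0,0])

```text
time: 18.05
position: [0.4996, 0.2415, 0.0342]
tool_rot: [-3.141, -0.0, -0.002]
ft_force: [-1.0, -0.2, -1.8]
grip_width: 0.5
grip_force: 20.1
```

Emit:
move_arm(slide=[[0,0,0],[0,0,0],[0,0,0],[0,0,0],[0,0,-1.5],[0,0,-5],[0,0,-9],[0,0,-12],[0,0,-12.3]], roll=[0,0,0,0,0,0,0,0,0], gripper=5.8)

```text
time: 18.95
position: [0.5014, 0.2435, 0.1621]
tool_rot: [-3.139, -0.002, -0.013]
ft_force: [-0.2, 0.6, 0.2]
grip_width: 0.67
grip_force: 0.0
```

Emit:
move_arm(slide=[[0,1.5,0],[1,5,0],[2.2,9.5,0],[3.3,14.2,0],[4.4,18.8,0],[5.4,23.2,0],[6.3,27,0],[6.9,29.8,0],[7.1,30.9,0],[7.1,30.9,0],[7.1,30.9,0.5],[7.1,30.9,3.5],[7.1,30.9,7],[7.1,30.9,10],[7.1,30.9,12],[7.1,30.9,13],[7.1,30.9,13]], roll=[0,0,0,0,0,0,0,0,0,0,0,0,0,0,0,0,0], gripper=6.6)

```text
time: 20.65
position: [0.569, -0.0652, 0.0253]
tool_rot: [-3.14, -0.006, 0.004]
ft_force: [1.1, 0.8, -0.3]
grip_width: 0.761
grip_force: 0.0
```

Emit:
move_arm(slide=[[0,0,0],[0,0,0],[0,0,0],[0,0,0],[0,0,0],[0,0,-1],[0,0,-4],[0,0,-8],[0,0,-11],[0,0,-12.7],[0,0,-13]], roll=[0,0,0,0,0,0,0,0,0,0,0], gripper=3.5)

```text
time: 21.75
position: [0.5716, -0.0673, 0.1594]
tool_rot: [3.141, 0.001, 0.007]
ft_force: [0.8, -0.2, -1.6]
grip_width: 0.498
grip_force: 20.1
```

Emit:
move_arm(slide=[[-0.5,-1.4,0],[-1.8,-5,0],[-3.3,-9.1,0],[-4.8,-13.3,0],[-6.3,-17.3,0],[-7.5,-20.6,0],[-8.2,-22.5,0],[-8.4,-23.1,0],[-8.4,-23.1,0],[-8.4,-23.1,0]], roll=[0,0,0,0,0,0,0,0,0,0])

```text
time: 22.75
position: [0.486, 0.1621, 0.1557]
tool_rot: [3.141, -0.001, -0.002]
ft_force: [0.4, -0.7, -1.3]
grip_width: 0.497
grip_force: 20.1
```

Emit:
move_arm(slide=[[0,0,2.5],[0,0,6],[0,0,9],[0,0,10.8],[0,0,11.6],[0,0,12.1],[0,0,12.3],[0,0,12.3]], roll=[0,0,0,0,0,0,0,0])

```text
time: 23.55
position: [0.4867, 0.1634, 0.0341]
tool_rot: [-3.142, -0.0, -0.002]
ft_force: [-0.0, -0.5, -1.5]
grip_width: 0.495
grip_force: 20.1
```

Emit:
move_arm(slide=[[0,0,0],[0,0,0],[0,0,0],[0,0,0],[0,0,-1.5],[0,0,-5],[0,0,-9],[0,3,-12],[0,7,-12.3],[0,12,-12.3],[0,17,-12.3],[0,21,-12.3],[0,24,-12.3],[0,24,-12.3]], roll=[0,0,0,0,0,0,0,0,0,0,0,0,0,0], gripper=5.8)

```text
time: 24.95
position: [0.486, -0.0818, 0.1576]
tool_rot: [3.14, -0.011, 0.001]
ft_force: [0.3, 0.3, -0.2]
grip_width: 0.665
grip_force: 0.0
```

```bash
python3 ck.py t4
python3 - <<'E'
from h import *
snap('side','s4.png')
a=cv2.imread('pics/t4.png')[125:225,115:400];b=cv2.imread('pics/s4.png')[110:260,185:335]
cv2.imwrite('pics/t4c.png',np.vstack([cv2.resize(a,(780,270)),np.pad(cv2.resize(b,(330,330)),((0,0),(0,450),(0,0)))]))
E
```

```text
24.95 [ 0.48599467 -0.08177668  0.15755588] 0.6646325654727255
red ([181.2, 156.5], [24.6, 30.9]) [0.572 0.156] [0.557 0.143] [0.555 0.142]
yellow ([174.8, 188.5], [24.6, 30.7]) [0.491 0.168] [0.481 0.155] [0.48  0.153]
yellow ([292.8, 168.7], [93.7, 103.0]) [ 0.541 -0.119] [ 0.528 -0.114] [ 0.527 -0.114]
green ([142.3, 183.0], [22.8, 29.9]) [0.505 0.25 ] [0.494 0.231] [0.493 0.229]
blue ([148.4, 150.9], [21.6, 28.6]) [0.586 0.24 ] [0.571 0.222] [0.569 0.22 ]
```

View pics/t4c.png

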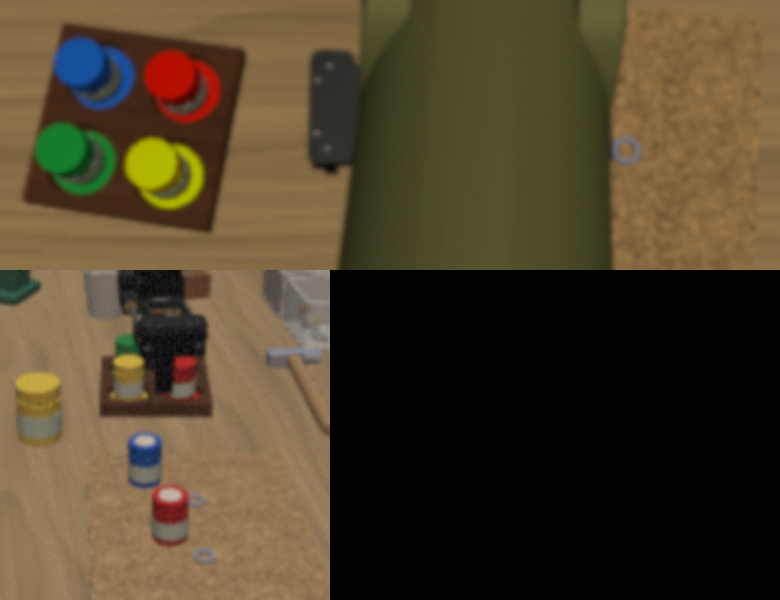

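All four jars stand upright in their own wells, with lids at crop positions blue (82,63), red (172,77), green (63,148) and yellow (152,165). In the side view the testers sit at (251,187) and (262,212), the same as at the start, and the gripper is clear of everything.

```bash
python3 -c "
from bench import workorder; print(workorder.close_job())"
```

```text
the job is handed in; nothing more can be done
None
```

The job is handed in: the cameras showed all four plain-lidded jars upright on the discs of their own colour and both testers where they started, about 25 s into the 88 s limit; the hand-in gave no verdict.

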